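# Check the red plate in the sprung depth gauge

## Robot

A 6-joint arm with a two-finger parallel gripper is mounted at the origin on the work surface. World frame = base frame: x ahead of the robot, y to its left, z up, the work surface at z = 0. Lengths are in m, angles in rad, forces in N, time in s.
With the tool pointing down it reaches from about 0.425 to 1.125 m from the base axis. Payload 14.9 kg.
Tool frame: the origin (TCP) lies on the centre line of the jaws, within the pads' length; the fingertips stand 22 mm ahead of it and the grasp point (between the pads) lies 3 mm ahead of it; z points along the fingers, y is the line along which they close (so a half turn about z gives the same grasp; the last joint's range is limited). The gripper opens to 91 mm and grips with 3 to 60 N. Pads are 32 mm wide; open, the fingers measure 118 mm over their backs; the gripper's body (76 mm by 178 mm) begins 60 mm behind the grasp point.
Start: joints at [1.167, 0.379, 1.734, -0, 1.028, -0.033], TCP at [0.254, 0.652, 0.236] pointing down, gripper open.
Joint ranges: [-2.77, 2.77], [-0.74, 2.19], [0, 2.66], [-1.06, 4.2], [0.31, 2.87], [-3.08, 3.08]. Speed limits (rad/s): [1.89, 1.89, 2.39, 3.14, 3.14, 3.14].

## Interface

Orientations are given as a unit quaternion [w, x, y, z].
In Python, from cell import ctrl gives the robot as it stands.
- The arm moves only by the tool send_rows, never from a script. Its argument "targets" is a list of rows, each an object of numbers: "rx", "ry", "rz": the turn, a rotation vector about the tool's x, y, z in degrees; "dx", "dy", "dz": the shift along the tool's x, y, z in m; "claw": the opening, from 0 (shut) to 1 (fully open). A call has 1 to 5 rows; each row shifts and turns the commanded pose from where the row before left it, along the tool's axes as they then stand; what a row does not reach is not made up. A row lasts 1/8 s, in which the tool goes at most 62.5 mm and 10.7 degrees, less where a joint would pass 70% of its speed; a pose out of reach is approached as far as the arm can. A call is refused whole if a number of a shift passes 0.0625 or a number of a turn 10.7, either way. A call with a gripper value outside its range is refused whole. The fingers move at their own pace and stop on an object; the grip force is fixed at half the most. Time passes only in rows, so rows that do not move let the fingers close. It gives the time, the measured TCP pose, the force, the opening and the grip force at its end, in the units of the state.
- ctrl.get_obs(): the state, without advancing time (a new reading comes with each control period).
- ctrl.grab_frame(name): name is "scene" or "side" or "wrist"; returns the picture (384x512x3 uint8, red, green, blue); there is no depth.
- ctrl.calibration(name): a dict with "fx", "fy", "cx", "cy" (pixels), "R" (3x3) and "t" (3): a world point X has camera coordinates R X + t. Camera axes: x right, y down, z forward; pixel columns grow to the right and rows downward; lengths in m; the calibration is good to about 2 mm. The wrist camera is an equidistant fisheye: a pixel r from the principal point sees the ray r / f radians off the axis. A picture is of the moment at which its call begins: read the wrist's pose just before it. calibration takes no time and is no camera call; for the wrist camera it gives the pose at the moment of the call.
- ctrl.sign_off(): hands the job in; it is judged then, once.
The state is a dict: "t": time; "joint_positions": joint angles; "qvel": joint speeds; "joint_torque": joint torques, N m; "tcp_pos": TCP position; "tool_rot": TCP orientation; "contact_force": force on the tool from outside, world axes, zero at the start; "ft_torque": the same for the moment, N m; "opening": finger opening in m; "gripper_force": force on a finger pad.
Only numpy, scipy, OpenCV 4.12 (cv2) and the standard library are available. Lean on these libraries where they do the work, as an engineer would, in place of code of your own. Each camera call takes 0.05 s, during which the arm holds its last target. There are 200 camera calls.

## Task

Take the red plate out of the wooden rack and slide its tongue down into the slot of the depth gauge, then press it down against the sprung plunger until its shoulders sit firmly on the gauge's two blue stops, without ramming it. The spring would push it out again, so keep hold of the plate and finish while still pressing it home on the stops. Leave the green and purple plates standing in the rack.

Things in the scene. Friction and masses are not known exactly. Their poses are not given: they have to be found in the camera images.
- red_grip (a point): centre of the head of the red anodised aluminium plate, the place to grip it. The plate is T-shaped, 10 mm thick (its own y), about 0.2 kg, upright: a head 104 mm wide (its own x) and 54 mm high, above a tongue 60 mm wide and 55 mm high. The point lies 27 mm above the shoulders (the head's underside), 27 mm below the plate's top edge and 82 mm above the tongue's foot. x runs along the plate's width, y through its thickness, z up. Either way round fits the slot.
- red_foot (a point): middle of the underside of the red plate's tongue, 82 mm below red_grip; same axes
- green_grip (a point): the same point of the green plate (same shape), to be left standing in the rack
- purple_grip (a point): the same point of the purple plate (same shape), to be left standing in the rack
- rack: wooden rack, 90 x 220 mm, 44 mm high, fixed to the desk; origin at the centre of its underside. Three slots 80 mm apart in a row along its y, each slot along its x; the plates stand in them on their tongues' feet 14 mm above the desk, about 1.5 mm play each side, 30 mm deep; their top edges are 123 mm above the desk, so lift a foot above that to pass over them. Which plate is in which slot changes.
- gauge: depth gauge fixed to the desk: dark steel base 150 x 100 x 15 mm, an aluminium slot along its x, a blue stop block at each end of the slot; origin at the centre of its underside on the desk, z up
- slot_mouth (a point): centre of the gauge's slot, at the height of the stops' tops, 90 mm above the desk; x along the slot. The slot is 13 mm wide and 66 mm long, open at the top, with steep sloping lead-ins all round that widen it by 5 mm on each side: on the long sides from 79 mm down to 70 mm above the desk, at the ends from 83 down to 74 mm. A plate that is home has its shoulders at this height, so red_grip is then 27 mm above this point.
- stops: the two blue stop blocks of the gauge, each 16 x 36 mm, from 40 to 56 mm either side of the slot's centre, tops level, 90 mm above the desk: the hard stop for the plate's shoulders. Origin as gauge.
- plunger (a joint): travel of the brass plunger in the middle of the slot, m: 0 = free (its 12 mm round top 50 mm above the desk, so the tongue meets it with 15 mm still to go), 0.015 = plate home on the stops. Its spring pushes up with 4 N at 0 and 10 N at 0.015, more than the plate's weight; a firm seat takes 5 to 15 N on top of that. Orange pointers on both sides of the gauge go down with it and stand level with a green mark when the plate is home.
Mind the look-alikes: they are no part of the job. What is meant by the part that bears red_grip is not pink or white, and is the smaller of those in its own colour.

How it is judged:
By the outcome, as a careful person would: the job done as asked, in the order asked, and still so for the second after the job is handed in, while the arm keeps its last pose, push and grip.
It also fails if it takes over 51 s, if anything falls off the work surface, if the arm or the gripper's body presses on something with over 40 N, if the wrist force passes 120 N, or if a joint passes its speed limit or range.

## Working session

There is one attempt and no reset: what is moved stays moved. The work goes in short steps, Python scripts to look and compute and a tool call to move; the robot and the scene stay as the last step left them, time stands still between calls to the robot, and variables do not carry over. Pictures are saved under pics/ and viewed, at most 10 in all, crops included, and the job is handed in when it is done.

Besides the shell and the picture viewer there is one more tool, called after "Request:" by a JSON object that holds its "name" and its "arguments", one argument or row to a line. send_rows: Moves the arm, as the interface text tells. Its arguments: {"type":"object","properties":{"targets":{"type":"array","items":{"type":"object","properties":{"rx":{"type":"number"},"ry":{"type":"number"},"rz":{"type":"number"},"dx":{"type":"number"},"dy":{"type":"number"},"dz":{"type":"number"},"claw":{"type":"number"}}}}},"required":["targets"]}

```bash
ls; mkdir -p pics
python3 - <<'E'
from cell import ctrl
import cv2,numpy as np
o=ctrl.get_obs();print(o)
for n in("scene","side"):
    cv2.imwrite(f"pics/{n}0.png",cv2.cvtColor(ctrl.grab_frame(n),cv2.COLOR_RGB2BGR));print(n,ctrl.calibration(n))
E
```

```text
pics
{'t': 0.0, 'joint_positions': array([ 1.16668412e+00,  3.79428981e-01,  1.73481484e+00,  3.68878319e-05,
        1.02851406e+00, -3.33079240e-02]), 'qvel': array([-7.14060876e-04, -9.78089017e-04, -3.04092671e-04, -5.57934018e-05,
       -1.36320905e-03,  1.97521898e-04]), 'joint_torque': array([-7.13926365e-04, -7.63718462e+01, -4.34374809e+01,  6.51461422e-02,
        4.24521673e-02, -7.18298679e-05]), 'tcp_pos': array([0.25350185, 0.65205702, 0.2352571 ]), 'tool_rot': array([-1.41825674e-04,  1.84351132e-01,  9.82860275e-01, -5.65306303e-04]), 'contact_force': array([-0.47228793, -0.45133046,  0.68936769]), 'ft_torque': array([ 0.0307748 , -0.00622216,  0.03153977]), 'gripper_force': 0.0, 'opening': 0.09111370851116814}
scene {'fx': 469.4831814676282, 'fy': 469.4831814676282, 'cx': 251.96463313184935, 'cy': 184.56264606982103, 'R': array([[-0.52430607,  0.85136889,  0.01655777],
       [ 0.6731053 ,  0.4262777 , -0.60433151],
       [-0.52156726, -0.30570956, -0.7965609 ]]), 't': array([ 0.2133954 , -0.33846576,  1.40433589])}
side {'fx': 372.869528165476, 'fy': 372.869528165476, 'cx': 254.40590020424287, 'cy': 192.94031979682404, 'R': array([[ 0.99723417, -0.07110983,  0.02161939],
       [-0.0243161 , -0.58702605, -0.80920278],
       [ 0.07023342,  0.80643897, -0.58713155]]), 't': array([-0.53777878,  0.12038199,  0.74932995])}
```

View pics/scene0.png

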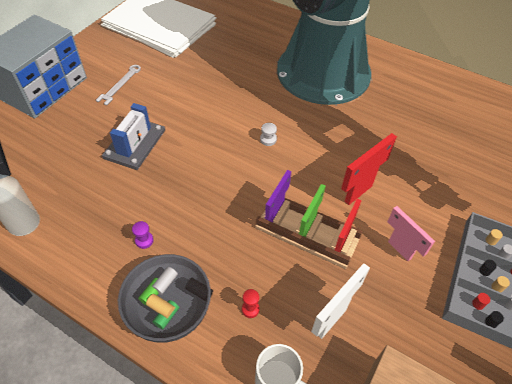

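View pics/side0.png

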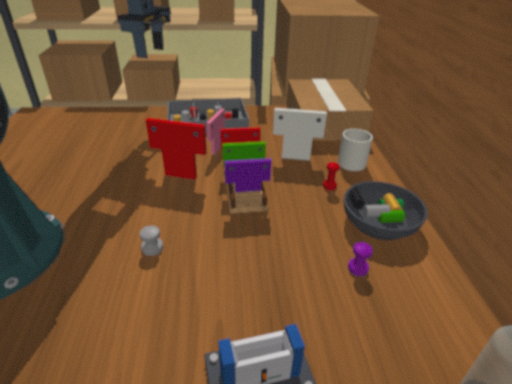

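Red candidates: the large free-standing plate at scene (370,168) / side (178,147), the plate in the rack at scene (348,226) / side (240,135), and the pink one at (408,233). The one meant is in the rack: it is red rather than pink or white, and the smaller of the two red plates. I'll confirm this in an enlarged crop.

Run:
```python
import cv2,numpy as np
s=cv2.imread("pics/scene0.png");d=cv2.imread("pics/side0.png")
def c(im,x,y,w,h,k):return cv2.resize(im[y:y+h,x:x+w],None,fx=k,fy=k,interpolation=cv2.INTER_CUBIC)
# each tile 400x300
a=c(s,250,165,120,100,3.2)  # unused scale
t=[c(s,250,170,133,100,3),c(d,200,115,133,100,3),c(s,95,95,80,75,4),c(d,200,315,120,69,3.3)]
W=np.zeros((600,800,3),np.uint8)
for i,m in enumerate(t):
    y,x=(i//2)*300,(i%2)*400
    m=m[:300,:400];W[y:y+m.shape[0],x:x+m.shape[1]]=m
cv2.imwrite("pics/crop1.png",W)
```

```text
(no output)
```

View pics/crop1.png

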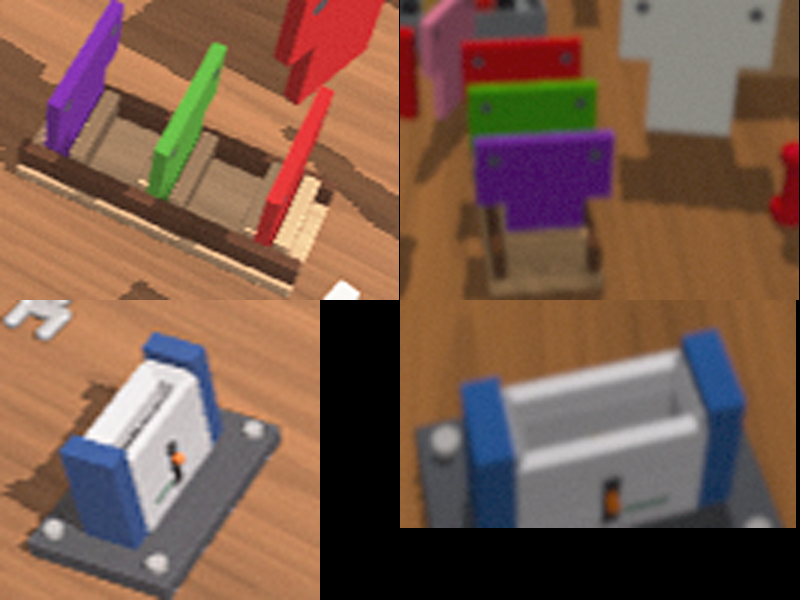

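```bash
cat > h.py <<'E'
import numpy as np,cv2
from cell import ctrl
def onplane(name,uv,z,cal=None):
    c=cal or ctrl.calibration(name);R,t=np.array(c['R']),np.array(c['t'])
    x=(np.atleast_2d(uv)-[c['cx'],c['cy']])/c['fx']
    if name=='wrist':
        th=np.linalg.norm(x,axis=1,keepdims=True);d=np.hstack([x*np.sin(th)/np.maximum(th,1e-9),np.cos(th)])
    else: d=np.hstack([x,np.ones((len(x),1))])
    d=d@R;o=-R.T@t
    return o+d*((z-o[2])/d[:,2])[:,None]
def proj(name,X,cal=None):
    c=cal or ctrl.calibration(name);p=np.atleast_2d(X)@np.array(c['R']).T+c['t']
    q=p[:,:2]/p[:,2:]
    if name=='wrist':
        r=np.linalg.norm(p[:,:2],axis=1,keepdims=True);q=p[:,:2]/r*np.arctan2(r,p[:,2:])
    return q*c['fx']+[c['cx'],c['cy']]
E
python3 - <<'E'
from h import *
np.set_printoptions(precision=4,suppress=True)
def S(p):return np.array(p)/3+[250,170]-.33
def D(p):return (np.array(p)-[400,0])/3+[200,115]-.33
def G(p):return (np.array(p)-[0,300])/4+[95,95]-.4
def H(p):return (np.array(p)-[400,300])/3.3+[200,315]-.35
print("red scene",onplane('scene',S([[328,91],[272,190]]),.123))
print("red side",onplane('side',D([[463,40],[580,39]]),.123))
print("green scene",onplane('scene',S([[220,47],[160,148]]),.123))
print("green side",onplane('side',D([[469,87],[596,81]]),.123))
print("purple scene",onplane('scene',S([[118,5],[54,100]]),.123))
print("purple side",onplane('side',D([[475,138],[613,132]]),.123))
print("gauge scene tops outer corners far L, far R(152,335)(205,345); near (65,440)(130,455)")
print(onplane('scene',G([[152,335],[205,345],[64,440],[128,457]]),.09))
print("gauge side",onplane('side',H([[463,384],[499,378],[683,337],[717,331],[742,398]]),.09))
E
```

```text
red scene [[0.4723 0.2974 0.123 ]
 [0.5653 0.2985 0.123 ]]
red side [[0.4716 0.298  0.123 ]
 [0.5713 0.2972 0.123 ]]
green scene [[0.478  0.2174 0.123 ]
 [0.5755 0.2212 0.123 ]]
green side [[0.4765 0.2147 0.123 ]
 [0.5779 0.2215 0.123 ]]
purple scene [[0.4833 0.1384 0.123 ]
 [0.5796 0.1417 0.123 ]]
purple side [[0.4807 0.1367 0.123 ]
 [0.5831 0.1417 0.123 ]]
gauge scene tops outer corners far L, far R(152,335)(205,345); near (65,440)(130,455)
[[ 0.4773 -0.3104  0.09  ]
 [ 0.4665 -0.2768  0.09  ]
 [ 0.5753 -0.2952  0.09  ]
 [ 0.5655 -0.254   0.09  ]]
gauge side [[ 0.469  -0.2781  0.09  ]
 [ 0.4838 -0.2762  0.09  ]
 [ 0.5625 -0.2613  0.09  ]
 [ 0.5775 -0.2592  0.09  ]
 [ 0.5827 -0.2909  0.09  ]]
```

The crop confirms it: the end plate at scene (348,226) / side (240,135) is small, red and in the rack. Both views agree that its head centre is near (0.521, 0.297) with yaw about 4°. The gauge is near (0.527, -0.284) with yaw about 10°. Next I'll move above the plate.

Request:
{"name": "send_rows", "arguments": {
  "targets": [
    {"rz":-8.3,"dz":-0.01},
    {"rz":-8.3,"dz":-0.01},
    {"rz":-8.4}
  ]
}}

```text
invalid input
```

Request:
{"name": "send_rows", "arguments": {
  "targets": [
    {"dx":-0.0243,"dy":-0.0372},
    {"dx":-0.0243,"dy":-0.0372},
    {"dx":-0.0243,"dy":-0.0372},
    {"dx":-0.0243,"dy":-0.0372},
    {"dx":-0.0243,"dy":-0.0372}
  ]
}}

```text
invalid input
```

Request:
{"name": "send_rows", "arguments": {
  "targets": [
    {"dx":-0.0243,"dy":-0.0372},
    {"dx":-0.0243,"dy":-0.0372},
    {"dx":-0.0243,"dy":-0.0372},
    {"dx":-0.0243,"dy":-0.0372},
    {"dx":-0.0243,"dy":-0.0372}
  ]
}}

```text
invalid input
```

```bash
cat >> h.py <<'E'
from scipy.spatial.transform import Rotation as Ro
def pose():
    o=ctrl.get_obs();q=o['tool_rot'];return o,np.array(o['tcp_pos']),Ro.from_quat(q,scalar_first=True)
def delta(p,yaw): # desired tcp world, tool-y angle (deg): turn first, then shift in the turned axes
    o,x,R=pose();a=np.radians(yaw)
    Rd=np.array([[-np.sin(a),np.cos(a),0],[np.cos(a),np.sin(a),0],[0,0,-1]]).T
    print('t',o['t'],'tcp',x,'turn',(R.inv()*Ro.from_matrix(Rd)).as_rotvec(degrees=True).round(2),'shift',(Rd.T@(np.array(p)-x)).round(4),'F',o['contact_force'].round(1),'grip',round(o['opening'],4),round(o['gripper_force'],1))
def save(name,f):
    im=ctrl.grab_frame(name);cv2.imwrite(f,cv2.cvtColor(im,cv2.COLOR_RGB2BGR));return im
E
python3 - <<'E'
from h import *
delta([.5206,.297,.16],93.8)
print(ctrl.calibration('wrist'));save('wrist','pics/w1.png')
E
```

```text
t 0.1 tcp [0.2535255  0.65212496 0.23536119] turn [-5.000e-02 -1.000e-02 -2.505e+01] shift [-0.243  -0.372   0.0754] F [-0.   0.   0.2] grip 0.0911 0.0
{'fx': 297.3186396354542, 'fy': 297.3186396354542, 'cx': 251.20473939159436, 'cy': 197.55704858427768, 'R': array([[ 0.36324328,  0.93169005, -0.00282418],
       [ 0.89210887, -0.34693417,  0.28944508],
       [ 0.26869329, -0.10765846, -0.95719046]]), 't': array([-0.69889614, -0.03254744,  0.39307036])}
```

View pics/w1.png

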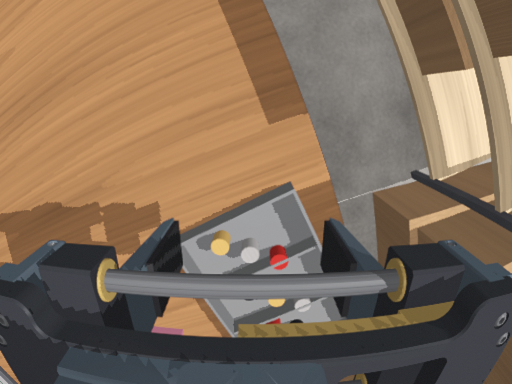

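The moves were refused, so the arm is still at its start pose: this wrist picture only shows the fingers over a parts tray at (260,250). I'll resend the rows with every field filled in.

Request:
{"name": "send_rows", "arguments": {
  "targets": [
    {"dx":0,"dy":0,"dz":-0.01,"rx":0,"ry":0,"rz":-8.3,"claw":1},
    {"dx":0,"dy":0,"dz":-0.01,"rx":0,"ry":0,"rz":-8.3,"claw":1},
    {"dx":0,"dy":0,"dz":0,"rx":0,"ry":0,"rz":-8.4,"claw":1}
  ]
}}

```text
t: 0.52
tcp_pos: [0.2538, 0.6527, 0.2566]
tool_rot: [0.0, -0.035, 0.999, 0.0]
contact_force: [-0.3, -0.1, -0.6]
opening: 0.091
gripper_force: 0.0
```

Request:
{"name": "send_rows", "arguments": {
  "targets": [
    {"dx":-0.0243,"dy":-0.0372,"dz":0,"rx":0,"ry":0,"rz":0,"claw":1},
    {"dx":-0.0243,"dy":-0.0372,"dz":0,"rx":0,"ry":0,"rz":0,"claw":1},
    {"dx":-0.0243,"dy":-0.0372,"dz":0,"rx":0,"ry":0,"rz":0,"claw":1},
    {"dx":-0.0243,"dy":-0.0372,"dz":0,"rx":0,"ry":0,"rz":0,"claw":1},
    {"dx":-0.0243,"dy":-0.0372,"dz":0,"rx":0,"ry":0,"rz":0,"claw":1}
  ]
}}

```text
t: 1.15
tcp_pos: [0.3877, 0.4735, 0.2558]
tool_rot: [-0.0, -0.033, 0.999, -0.0]
contact_force: [0.4, -0.1, 0.5]
opening: 0.0911
gripper_force: 0.0
```

Request:
{"name": "send_rows", "arguments": {
  "targets": [
    {"dx":-0.0243,"dy":-0.0372,"dz":0,"rx":0,"ry":0,"rz":0,"claw":1},
    {"dx":-0.0243,"dy":-0.0372,"dz":0,"rx":0,"ry":0,"rz":0,"claw":1},
    {"dx":-0.0243,"dy":-0.0372,"dz":0,"rx":0,"ry":0,"rz":0,"claw":1},
    {"dx":-0.0243,"dy":-0.0372,"dz":0,"rx":0,"ry":0,"rz":0,"claw":1},
    {"dx":-0.0243,"dy":-0.0372,"dz":0,"rx":0,"ry":0,"rz":0,"claw":1}
  ]
}}

```text
t: 1.78
tcp_pos: [0.5211, 0.2958, 0.2558]
tool_rot: [-0.0, -0.033, 0.999, -0.0]
contact_force: [0.7, 0.6, -0.5]
opening: 0.0911
gripper_force: 0.0
```

Run:
```python
from h import *
delta([.5206,.297,.16],93.8)
c=ctrl.calibration('wrist');im=save('wrist','pics/w2.png')
print(proj('wrist',[[.5206,.297,.123],[.469,.294,.123],[.5725,.3,.123]],c))
```

```text
t 1.775 tcp [0.52112546 0.29583526 0.25583095] turn [-0.   -0.01 -0.05] shift [0.0004 0.0012 0.0958] F [ 0.7  0.6 -0.5] grip 0.0911 0.0
[[252.88165383 194.27285723]
 [253.30694489 141.79799161]
 [252.44669008 242.1830775 ]]
```

View pics/w2.png

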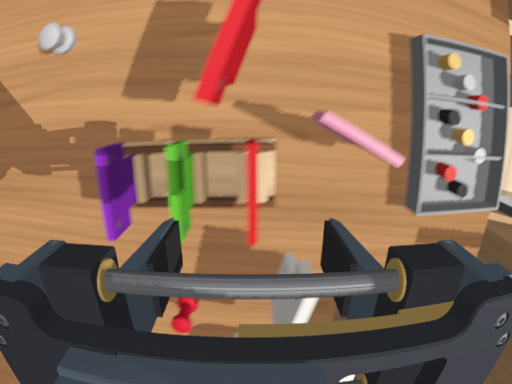

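The wrist view shows the red plate edge-on from (252,141) to (252,244), within 2 px of my prediction and centred between the fingers. I'll refine it by segmentation.

Run:
```python
from h import *
im=cv2.imread('pics/w2.png').astype(int);c=ctrl.calibration('wrist')
b,g,r=im[...,0],im[...,1],im[...,2]
m=(r>150)&(g<70)&(b<70);
P=[]
for v in range(138,250,6):
    u=np.where(m[v,235:270])[0]+235
    if len(u):
        w=onplane('wrist',[[u.min()-.5,v],[u.max()+.5,v]],.123,c);print(v,u.min(),u.max(),w[:,:2].round(4).tolist());P.append(w.mean(0))
v=np.where(m[:,252])[0];v=v[(v>120)&(v<260)];print(onplane('wrist',[[252.3,v.min()-.5],[252.3,v.max()+.5]],.123,c),v.min(),v.max())
P=np.array(P);k=np.polyfit(P[:,0],P[:,1],1);print('yaw',np.degrees(np.arctan(k[0])),'y at .5206',np.polyval(k,.5206))
```

```text
144 247 259 [[0.4739, 0.2847], [0.4731, 0.297]]
150 250 256 [[0.4795, 0.2879], [0.479, 0.2946]]
156 250 254 [[0.4852, 0.2883], [0.4849, 0.293]]
162 251 254 [[0.491, 0.2896], [0.4908, 0.2934]]
168 251 254 [[0.4969, 0.29], [0.4966, 0.2938]]
174 251 254 [[0.5028, 0.2903], [0.5025, 0.2942]]
180 250 254 [[0.5088, 0.2897], [0.5085, 0.2946]]
186 250 254 [[0.5148, 0.2901], [0.5145, 0.295]]
192 251 254 [[0.5208, 0.2915], [0.5206, 0.2954]]
198 250 254 [[0.527, 0.2909], [0.5267, 0.2958]]
204 248 256 [[0.5334, 0.2893], [0.5328, 0.2982]]
210 251 254 [[0.5395, 0.2926], [0.5392, 0.2966]]
216 251 254 [[0.5459, 0.2931], [0.5456, 0.2971]]
222 251 254 [[0.5524, 0.2935], [0.5521, 0.2975]]
228 251 254 [[0.559, 0.2939], [0.5587, 0.298]]
234 249 254 [[0.5658, 0.2922], [0.5654, 0.2984]]
240 249 254 [[0.5727, 0.2926], [0.5723, 0.2989]]
[[0.47115277 0.29005018 0.123     ]
 [0.57645949 0.29685136 0.123     ]] 142 243
yaw 3.2530775017563567 y at .5206 0.29323150719096963
```

Run:
```python
from h import *
delta([.5206,.297,.16],93.8)
c=ctrl.calibration('wrist');im=save('wrist','pics/w3.png')[...,::-1].astype(int)
delta([.5206,.297,.16],93.8)
b,g,r=im[...,0],im[...,1],im[...,2]
m=((r>110)&(g<.45*r)&(b<.45*r)).astype(np.uint8)
n,l,s,_=cv2.connectedComponentsWithStats(m)
for i in range(1,n):
    if s[i][4]>100:print(i,s[i])
i=l[192,252] or l[192,253];ys,xs=np.where(l==i);
for v in range(ys.min(),ys.max()+1,8):
    u=xs[ys==v];w=onplane('wrist',[[u.min()-.5,v],[u.max()+.5,v]],.123,c);print(v,u.min(),u.max(),w[:,:2].round(4).tolist())
print(onplane('wrist',[[252.3,ys.min()-.5],[252.3,ys.max()+.5]],.123,c))
```

```text
t 1.825 tcp [0.52340597 0.29290374 0.25589054] turn [-0.05  0.04 -0.11] shift [0.0025 0.0043 0.0959] F [ 1.5 -2.4 -0.1] grip 0.0909 0.0
t 1.875 tcp [0.52220984 0.29451507 0.25579868] turn [-0.03  0.   -0.2 ] shift [0.0014 0.0026 0.0958] F [0.2 0.7 0.3] grip 0.0912 0.0
1 [ 202    0   64  101 3006]
4 [ 253  135   12  106 1079]
5 [439 160  21  19 213]
6 [175 298  27  33 580]
0 0 511 [[0.2858, -0.0426], [0.2384, 0.6117]]
8 0 511 [[0.298, -0.0395], [0.2513, 0.6099]]
16 0 511 [[0.3099, -0.0367], [0.2637, 0.6085]]
24 0 511 [[0.3215, -0.0342], [0.2758, 0.6074]]
32 0 511 [[0.3328, -0.032], [0.2876, 0.6065]]
40 0 511 [[0.3438, -0.0301], [0.299, 0.6059]]
48 0 511 [[0.3546, -0.0284], [0.3103, 0.6055]]
56 0 511 [[0.3653, -0.027], [0.3212, 0.6054]]
64 0 511 [[0.3758, -0.0258], [0.332, 0.6055]]
72 0 511 [[0.3861, -0.0249], [0.3426, 0.6058]]
80 0 511 [[0.3963, -0.0242], [0.353, 0.6063]]
88 0 511 [[0.4065, -0.0237], [0.3634, 0.6071]]
96 0 511 [[0.4165, -0.0234], [0.3736, 0.6081]]
104 0 511 [[0.4266, -0.0233], [0.3837, 0.6094]]
112 0 511 [[0.4366, -0.0235], [0.3938, 0.6109]]
120 0 511 [[0.4466, -0.023
[... 908 characters left out ...]
215, 0.7054]]
280 0 511 [[0.6855, -0.0901], [0.6368, 0.7152]]
288 0 511 [[0.7023, -0.0979], [0.653, 0.7258]]
296 0 511 [[0.7201, -0.1064], [0.6701, 0.7374]]
304 0 511 [[0.739, -0.1157], [0.6881, 0.75]]
312 0 511 [[0.7592, -0.1259], [0.7074, 0.7638]]
320 0 511 [[0.7807, -0.1371], [0.7279, 0.7788]]
328 0 511 [[0.8037, -0.1495], [0.75, 0.7954]]
336 0 511 [[0.8286, -0.1632], [0.7738, 0.8136]]
344 0 511 [[0.8556, -0.1783], [0.7996, 0.8338]]
352 0 511 [[0.885, -0.1951], [0.8278, 0.8563]]
360 0 511 [[0.9173, -0.214], [0.8588, 0.8814]]
368 0 511 [[0.9528, -0.2351], [0.893, 0.9095]]
376 0 511 [[0.9923, -0.259], [0.9311, 0.9414]]
[[0.33189724 0.28119754 0.123     ]
 [0.80927337 0.31209989 0.123     ]]
```

```bash
cat >> h.py <<'E'
def redfit(im,x0,x1,y0,y1):
    im=im.astype(int);r,g,b=im[...,0],im[...,1],im[...,2]
    m=((r>110)&(g<.45*r)&(b<.45*r))[y0:y1,x0:x1];ys,xs=np.where(m);xs=xs+x0;ys=ys+y0
    return xs,ys
E
python3 - <<'E'
from h import *
c=ctrl.calibration('wrist');im=ctrl.grab_frame('wrist')
delta([.5206,.297,.16],93.8)
xs,ys=redfit(im,225,285,125,255)
for v in range(ys.min(),ys.max()+1,10):
    u=xs[ys==v];w=onplane('wrist',[[u.min()-.5,v],[u.max()+.5,v]],.123,c);print(v,u.min(),u.max(),w[:,:2].round(4).tolist())
um=np.median(xs);print(onplane('wrist',[[um,ys.min()-.5],[um,ys.max()+.5]],.123,c))
E
```

```text
t 1.925 tcp [0.52126613 0.29580873 0.25576298] turn [-0.01 -0.01 -0.19] shift [0.0006 0.0012 0.0958] F [-0.2 -0.3  0.6] grip 0.0908 0.0
136 253 259 [[0.4646, 0.2917], [0.4642, 0.2983]]
146 252 262 [[0.4742, 0.2913], [0.4736, 0.3017]]
156 252 261 [[0.4839, 0.2919], [0.4833, 0.3014]]
166 252 261 [[0.4936, 0.2925], [0.493, 0.3021]]
176 252 261 [[0.5034, 0.2931], [0.5028, 0.3028]]
186 253 261 [[0.5133, 0.2947], [0.5128, 0.3035]]
196 252 261 [[0.5236, 0.2944], [0.523, 0.3042]]
206 253 262 [[0.5339, 0.296], [0.5333, 0.306]]
216 253 262 [[0.5445, 0.2967], [0.5439, 0.3068]]
226 253 261 [[0.5554, 0.2974], [0.5548, 0.3066]]
236 253 261 [[0.5665, 0.2981], [0.566, 0.3074]]
[[0.46389846 0.29587258 0.123     ]
 [0.57255324 0.30317713 0.123     ]]
```

Request:
{"name": "send_rows", "arguments": {
  "targets": [
    {"dx":0.001,"dy":0.002,"dz":0.04,"rx":0,"ry":0,"rz":0,"claw":1},
    {"dx":0,"dy":0,"dz":0.04,"rx":0,"ry":0,"rz":0,"claw":0.6},
    {"dx":0,"dy":0,"dz":0.04,"rx":0,"ry":0,"rz":0,"claw":0.4},
    {"dx":0,"dy":0,"dz":0.025,"rx":0,"ry":0,"rz":0,"claw":0.25},
    {"dx":0,"dy":0,"dz":0.012,"rx":0,"ry":0,"rz":0,"claw":0.2}
  ]
}}

```text
t: 2.55
tcp_pos: [0.5183, 0.2995, 0.0975]
tool_rot: [-0.001, -0.033, 0.999, -0.0]
contact_force: [-0.8, 0.1, 0.5]
opening: 0.0541
gripper_force: 0.0
```

Request:
{"name": "send_rows", "arguments": {
  "targets": [
    {"dx":0,"dy":0,"dz":0,"rx":0,"ry":0,"rz":0,"claw":0.2},
    {"dx":0,"dy":0,"dz":0,"rx":0,"ry":0,"rz":0,"claw":0.2}
  ]
}}

```text
t: 2.8
tcp_pos: [0.5198, 0.2995, 0.1]
tool_rot: [0.001, -0.033, 0.999, 0.0]
contact_force: [0.8, 0.3, -0.3]
opening: 0.034
gripper_force: 0.0
```

Run:
```python
from h import *
c=ctrl.calibration('wrist');im=save('wrist','pics/w4.png')
delta([.519,.298,.099],93.6)
```

```text
t 2.85 tcp [0.5199336  0.29951583 0.10010815] turn [0.04 0.09 0.16] shift [ 0.001  -0.0015  0.0011] F [ 0.4 -0.4 -0.9] grip 0.0301 0.0
```

View pics/w4.png

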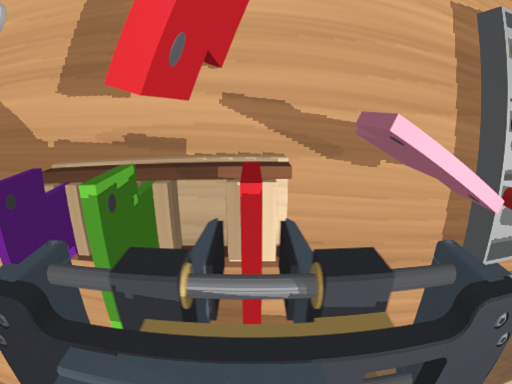

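The red plate (242–262 px wide near v=250) stands midway between the pads (inner edges about 217 and 287). I'll close now.

Request:
{"name": "send_rows", "arguments": {
  "targets": [
    {"dx":0,"dy":0,"dz":0.001,"rx":0,"ry":0,"rz":0,"claw":0.15},
    {"dx":0,"dy":0,"dz":0,"rx":0,"ry":0,"rz":0,"claw":0.12},
    {"dx":0,"dy":0,"dz":0,"rx":0,"ry":0,"rz":0,"claw":0.0},
    {"dx":0,"dy":0,"dz":0,"rx":0,"ry":0,"rz":0,"claw":0.0},
    {"dx":0,"dy":0,"dz":0,"rx":0,"ry":0,"rz":0,"claw":0.0}
  ]
}}

```text
t: 3.48
tcp_pos: [0.5195, 0.2991, 0.0982]
tool_rot: [0.0, -0.033, 0.999, 0.0]
contact_force: [-1.6, -0.7, 5.7]
opening: 0.0099
gripper_force: 30.0
```

Request:
{"name": "send_rows", "arguments": {
  "targets": [
    {"dx":0,"dy":0,"dz":0,"rx":0,"ry":0,"rz":0,"claw":0.0},
    {"dx":0,"dy":0,"dz":0,"rx":0,"ry":0,"rz":0,"claw":0.0}
  ]
}}

```text
t: 3.72
tcp_pos: [0.5195, 0.2991, 0.0982]
tool_rot: [0.0, -0.033, 0.999, 0.0]
contact_force: [-2.3, -0.6, 6.2]
opening: 0.0101
gripper_force: 30.0
```

Request:
{"name": "send_rows", "arguments": {
  "targets": [
    {"dx":0,"dy":0,"dz":-0.005,"rx":0,"ry":0,"rz":0,"claw":0.0},
    {"dx":0,"dy":0,"dz":-0.015,"rx":0,"ry":0,"rz":0,"claw":0.0},
    {"dx":0,"dy":0,"dz":-0.02,"rx":0,"ry":0,"rz":0,"claw":0.0},
    {"dx":0,"dy":0,"dz":-0.03,"rx":0,"ry":0,"rz":0,"claw":0.0},
    {"dx":0,"dy":0,"dz":-0.03,"rx":0,"ry":0,"rz":0,"claw":0.0}
  ]
}}

```text
t: 4.35
tcp_pos: [0.5195, 0.2991, 0.2002]
tool_rot: [0.0, -0.033, 0.999, 0.0]
contact_force: [-0.1, 0.3, -2.9]
opening: 0.0097
gripper_force: 30.0
```

Request:
{"name": "send_rows", "arguments": {
  "targets": [
    {"dx":0,"dy":0,"dz":-0.03,"rx":0,"ry":0,"rz":0,"claw":0.0},
    {"dx":0,"dy":0,"dz":-0.015,"rx":0,"ry":0,"rz":0,"claw":0.0},
    {"dx":0,"dy":0,"dz":0,"rx":0,"ry":0,"rz":0,"claw":0.0},
    {"dx":0,"dy":0,"dz":0,"rx":0,"ry":0,"rz":0,"claw":0.0}
  ]
}}

```text
t: 4.85
tcp_pos: [0.5189, 0.2988, 0.242]
tool_rot: [-0.001, -0.033, 0.999, -0.0]
contact_force: [-0.3, 0.2, -2.7]
opening: 0.0104
gripper_force: 30.0
```

Run:
```python
from h import *
delta([.527,-.284,.24],100)
```

```text
t 4.85 tcp [0.51886315 0.29881051 0.24196693] turn [-0.03 -0.07 -6.24] shift [ 0.0932 -0.5754  0.002 ] F [-0.3  0.2 -2.7] grip 0.0104 30.0
```

Request:
{"name": "send_rows", "arguments": {
  "targets": [
    {"dx":0,"dy":0,"dz":0,"rx":0,"ry":0,"rz":-6.2,"claw":0.0},
    {"dx":0.006,"dy":-0.03,"dz":0,"rx":0,"ry":0,"rz":0,"claw":0.0},
    {"dx":0.006,"dy":-0.04,"dz":0,"rx":0,"ry":0,"rz":0,"claw":0.0},
    {"dx":0.006,"dy":-0.04,"dz":0,"rx":0,"ry":0,"rz":0,"claw":0.0},
    {"dx":0.006,"dy":-0.04,"dz":0,"rx":0,"ry":0,"rz":0,"claw":0.0}
  ]
}}

```text
t: 5.48
tcp_pos: [0.521, 0.1458, 0.2417]
tool_rot: [-0.001, -0.087, 0.996, -0.0]
contact_force: [-0.2, 0.3, -2.2]
opening: 0.0099
gripper_force: 30.0
```

Request:
{"name": "send_rows", "arguments": {
  "targets": [
    {"dx":0.006,"dy":-0.04,"dz":0,"rx":0,"ry":0,"rz":0,"claw":0.0},
    {"dx":0.006,"dy":-0.04,"dz":0,"rx":0,"ry":0,"rz":0,"claw":0.0},
    {"dx":0.006,"dy":-0.04,"dz":0,"rx":0,"ry":0,"rz":0,"claw":0.0},
    {"dx":0.006,"dy":-0.04,"dz":0,"rx":0,"ry":0,"rz":0,"claw":0.0},
    {"dx":0.006,"dy":-0.04,"dz":0,"rx":0,"ry":0,"rz":0,"claw":0.0}
  ]
}}

```text
t: 6.1
tcp_pos: [0.526, -0.0562, 0.2418]
tool_rot: [-0.001, -0.087, 0.996, 0.0]
contact_force: [0.9, -0.4, -1.7]
opening: 0.0098
gripper_force: 30.0
```

Request:
{"name": "send_rows", "arguments": {
  "targets": [
    {"dx":0.006,"dy":-0.04,"dz":0,"rx":0,"ry":0,"rz":0,"claw":0.0},
    {"dx":0.006,"dy":-0.04,"dz":0,"rx":0,"ry":0,"rz":0,"claw":0.0},
    {"dx":0.006,"dy":-0.03,"dz":0,"rx":0,"ry":0,"rz":0,"claw":0.0},
    {"dx":0,"dy":0,"dz":0,"rx":0,"ry":0,"rz":0,"claw":0.0},
    {"dx":0,"dy":0,"dz":0,"rx":0,"ry":0,"rz":0,"claw":0.0}
  ]
}}

```text
t: 6.72
tcp_pos: [0.5275, -0.166, 0.242]
tool_rot: [-0.001, -0.087, 0.996, 0.0]
contact_force: [0.7, 0.7, -2.5]
opening: 0.0095
gripper_force: 30.0
```

Run:
```python
from h import *
delta([.527,-.284,.24],100)
c=ctrl.calibration('wrist');im=save('wrist','pics/w5.png')
np.savez('w5.npz',**{k:np.array(v) for k,v in c.items()})
# crop left part x2
cv2.imwrite('pics/w5c.png',cv2.resize(cv2.imread('pics/w5.png')[60:330,20:340],None,fx=2.2,fy=2.2,interpolation=cv2.INTER_CUBIC))
```

```text
t 6.725 tcp [ 0.52752819 -0.16604489  0.24201113] turn [ 0.05 -0.08 -0.07] shift [ 0.021  -0.1161  0.002 ] F [ 0.7  0.7 -2.5] grip 0.0095 30.0
```

View pics/w5c.png

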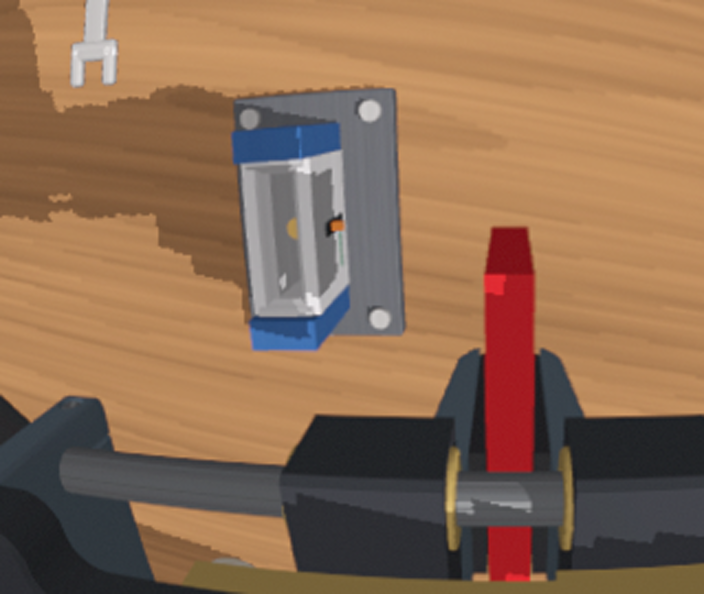

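The wrist picture shows the held plate and the gauge clearly. The stop-top outer corners in the crop are (233,132), (300,127), (253,350) and (317,349), the base corners (394,89) and (404,333), and the brass plunger (293,228). I'll fit the gauge pose to these, and measure how the plate sits in the grip.

Run:
```python
from h import *
from scipy.optimize import least_squares
np.set_printoptions(precision=4,suppress=True)
c=dict(np.load('w5.npz'))
U=lambda p:(np.array(p)+.5)/2.2-.5+[20,60]
top=U([[233,132],[300,127],[253,350],[317,349],[236,163],[302,157],[250,319],[319,318]])
W=onplane('wrist',top,.09,c);print(W[:,:2],'lens',np.linalg.norm(W[0]-W[2]),np.linalg.norm(W[1]-W[3]),np.linalg.norm(W[0]-W[1]),np.linalg.norm(W[2]-W[3]))
base=U([[235,100],[394,89],[404,333]])
M=np.array([[-.056,-.018],[-.056,.018],[.056,-.018],[.056,.018],[-.04,-.018],[-.04,.018],[.04,-.018],[.04,.018],[-.075,.05],[.075,.05]])
z=[.09]*8+[.015]*2
P=np.vstack([top,base[1:]])
def X(p):
    co,s=np.cos(p[2]),np.sin(p[2]);return np.c_[p[0]+co*M[:,0]-s*M[:,1],p[1]+s*M[:,0]+co*M[:,1],z]
f=least_squares(lambda p:(proj('wrist',X(p),c)-P).ravel(),[.527,-.284,.17],loss='soft_l1')
print('wrist fit',f.x,np.degrees(f.x[2]),(proj('wrist',X(f.x),c)-P).round(1).tolist())
# scene/side prediction residual
def G(p):return (np.array(p)-[0,300])/4+[95,95]-.4
def H(p):return (np.array(p)-[400,300])/3.3+[200,315]-.35
S=G([[152,335],[205,345],[64,440],[128,457]]);D=H([[463,384],[717,331]]);
def r2(p):
    x=X(p);return np.r_[(proj('scene',x[:4])-S).ravel(),(proj('side',x[[1,3]])-D).ravel()]
g=least_squares(r2,f.x,loss='soft_l1');print('scene+side fit',g.x,np.degrees(g.x[2]),r2(g.x).round(1))
# plate top edge in hand, z top = tcp .242 -.002+.027
im=cv2.cvtColor(cv2.imread('pics/w5.png'),cv2.COLOR_BGR2RGB)
T=np.array([.52752819,-.16604489]);
pe=onplane('wrist',U([[487,274],[533,274],[487,340],[533,340]]),.267,c);print('plate top',pe[:,:2])
print('plate far end rel tcp',pe[:2,:2].mean(0)-T)
```

```text
[[ 0.4739 -0.3109]
 [ 0.4677 -0.2765]
 [ 0.5837 -0.2915]
 [ 0.5764 -0.2566]
 [ 0.4888 -0.3076]
 [ 0.4817 -0.2736]
 [ 0.5669 -0.2939]
 [ 0.5597 -0.2568]] lens 0.111510842192627 0.11053508178650033 0.034972241729827575 0.03565262280447345
wrist fit [ 0.5249 -0.2836  0.1825] 10.455318174364058 [[-0.4, -0.8], [0.5, -1.0], [0.3, -0.3], [0.7, 0.4], [-0.8, -0.0], [0.4, 0.6], [-0.2, 0.5], [-1.7, 0.8], [-0.1, -1.4], [0.3, 1.2]]
scene+side fit [ 0.5252 -0.2857  0.1756] 10.063078412862104 [ 0.2 -1.4 -0.4 -0.1 -1.8  2.4 -4.6  2.3 -1.6 -0.2 -0.4 -0.6]
plate top [[ 0.4785 -0.1793]
 [ 0.4769 -0.1704]
 [ 0.4919 -0.1771]
 [ 0.4904 -0.168 ]]
plate far end rel tcp [-0.0498 -0.0088]
```

Request:
{"name": "send_rows", "arguments": {
  "targets": [
    {"dx":0.007,"dy":-0.03,"dz":0,"rx":0,"ry":0,"rz":-0.3,"claw":0.0},
    {"dx":0.008,"dy":-0.04,"dz":0,"rx":0,"ry":0,"rz":0,"claw":0.0},
    {"dx":0.008,"dy":-0.046,"dz":0.01,"rx":0,"ry":0,"rz":0,"claw":0.0},
    {"dx":0,"dy":0,"dz":0.03,"rx":0,"ry":0,"rz":0,"claw":0.0},
    {"dx":0,"dy":0,"dz":0.02,"rx":0,"ry":0,"rz":0,"claw":0.0}
  ]
}}

```text
t: 7.4
tcp_pos: [0.5255, -0.2839, 0.1814]
tool_rot: [-0.001, -0.09, 0.996, 0.0]
contact_force: [-0.2, -0.5, -1.9]
opening: 0.0098
gripper_force: 30.0
```

Request:
{"name": "send_rows", "arguments": {
  "targets": [
    {"dx":0,"dy":0,"dz":0,"rx":0,"ry":0,"rz":0,"claw":0.0},
    {"dx":0,"dy":0,"dz":0,"rx":0,"ry":0,"rz":0,"claw":0.0},
    {"dx":0,"dy":0,"dz":0,"rx":0,"ry":0,"rz":0,"claw":0.0}
  ]
}}

```text
t: 7.78
tcp_pos: [0.5265, -0.2846, 0.184]
tool_rot: [0.001, -0.09, 0.996, -0.0]
contact_force: [0.1, -0.0, -1.7]
opening: 0.0099
gripper_force: 30.0
```

Run:
```python
from h import *
delta([.5245,-.284,.163],100.3)
save('scene','pics/s2.png');save('side','pics/d2.png')
s=cv2.imread('pics/s2.png')[40:180,60:200];d=cv2.imread('pics/d2.png')[240:384,170:340]
r=lambda m,k:cv2.resize(m,None,fx=k,fy=k,interpolation=cv2.INTER_CUBIC)
a=r(s,2.85);b=r(d,2.35);h=max(a.shape[0],b.shape[0])
W=np.zeros((h,800,3),np.uint8);W[:a.shape[0],:a.shape[1]]=a;W[:b.shape[0],400:400+b.shape[1]]=b[:,:400];cv2.imwrite('pics/c2.png',W)
delta([.5245,-.284,.163],100.3)
```

```text
t 7.775 tcp [ 0.52646497 -0.28462204  0.18402989] turn [-0.06  0.07 -0.01] shift [0.0018 0.001  0.021 ] F [ 0.1 -0.  -1.7] grip 0.0099 30.0
t 7.875 tcp [ 0.52622727 -0.28467448  0.18373712] turn [-0.04  0.05 -0.03] shift [0.0016 0.001  0.0207] F [ 0.3 -0.1 -2.2] grip 0.0099 30.0
```

View pics/c2.png

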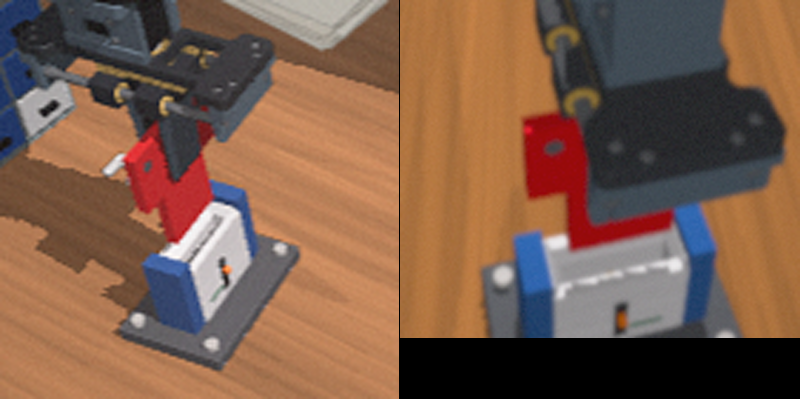

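The tongue hangs over the slot: its foot spans 570–672 in the side crop and the slot about 553–680. I'll shift a little and descend slowly.

Request:
{"name": "send_rows", "arguments": {
  "targets": [
    {"dx":0.0015,"dy":0.001,"dz":0.006,"rx":0,"ry":0,"rz":0,"claw":0.0},
    {"dx":0,"dy":0,"dz":0.007,"rx":0,"ry":0,"rz":0,"claw":0.0},
    {"dx":0,"dy":0,"dz":0.006,"rx":0,"ry":0,"rz":0,"claw":0.0},
    {"dx":0,"dy":0,"dz":0.004,"rx":0,"ry":0,"rz":0,"claw":0.0},
    {"dx":0,"dy":0,"dz":0,"rx":0,"ry":0,"rz":0,"claw":0.0}
  ]
}}

```text
t: 8.5
tcp_pos: [0.524, -0.2839, 0.1595]
tool_rot: [-0.0, -0.089, 0.996, 0.0]
contact_force: [0.2, 0.3, -1.6]
opening: 0.0101
gripper_force: 30.0
```

Request:
{"name": "send_rows", "arguments": {
  "targets": [
    {"dx":0,"dy":0,"dz":0.004,"rx":0,"ry":0,"rz":0,"claw":0.0},
    {"dx":0,"dy":0,"dz":0.004,"rx":0,"ry":0,"rz":0,"claw":0.0},
    {"dx":0,"dy":0,"dz":0,"rx":0,"ry":0,"rz":0,"claw":0.0},
    {"dx":0,"dy":0,"dz":0,"rx":0,"ry":0,"rz":0,"claw":0.0}
  ]
}}

```text
t: 9.0
tcp_pos: [0.5242, -0.284, 0.152]
tool_rot: [0.0, -0.089, 0.996, -0.0]
contact_force: [0.4, -0.5, -1.9]
opening: 0.01
gripper_force: 30.0
```

Request:
{"name": "send_rows", "arguments": {
  "targets": [
    {"dx":0,"dy":0,"dz":0.004,"rx":0,"ry":0,"rz":0,"claw":0.0},
    {"dx":0,"dy":0,"dz":0.004,"rx":0,"ry":0,"rz":0,"claw":0.0},
    {"dx":0,"dy":0,"dz":0.004,"rx":0,"ry":0,"rz":0,"claw":0.0},
    {"dx":0,"dy":0,"dz":0.002,"rx":0,"ry":0,"rz":0,"claw":0.0},
    {"dx":0,"dy":0,"dz":0,"rx":0,"ry":0,"rz":0,"claw":0.0}
  ]
}}

```text
t: 9.62
tcp_pos: [0.5241, -0.2839, 0.1377]
tool_rot: [-0.0, -0.089, 0.996, 0.0]
contact_force: [-0.3, -0.6, -1.8]
opening: 0.0099
gripper_force: 30.0
```

Request:
{"name": "send_rows", "arguments": {
  "targets": [
    {"dx":0,"dy":0,"dz":0.003,"rx":0,"ry":0,"rz":0,"claw":0.0},
    {"dx":0,"dy":0,"dz":0.003,"rx":0,"ry":0,"rz":0,"claw":0.0},
    {"dx":0,"dy":0,"dz":0.002,"rx":0,"ry":0,"rz":0,"claw":0.0},
    {"dx":0,"dy":0,"dz":0,"rx":0,"ry":0,"rz":0,"claw":0.0},
    {"dx":0,"dy":0,"dz":0,"rx":0,"ry":0,"rz":0,"claw":0.0}
  ]
}}

```text
t: 10.25
tcp_pos: [0.5243, -0.284, 0.1301]
tool_rot: [0.0, -0.089, 0.996, -0.0]
contact_force: [-1.1, 0.5, 2.8]
opening: 0.01
gripper_force: 30.0
```

Plunger contact: the force has risen about 4.7 N. I'll continue slowly.

Request:
{"name": "send_rows", "arguments": {
  "targets": [
    {"dx":0,"dy":0,"dz":0.002,"rx":0,"ry":0,"rz":0,"claw":0.0},
    {"dx":0,"dy":0,"dz":0.002,"rx":0,"ry":0,"rz":0,"claw":0.0},
    {"dx":0,"dy":0,"dz":0.002,"rx":0,"ry":0,"rz":0,"claw":0.0},
    {"dx":0,"dy":0,"dz":0.002,"rx":0,"ry":0,"rz":0,"claw":0.0},
    {"dx":0,"dy":0,"dz":0,"rx":0,"ry":0,"rz":0,"claw":0.0}
  ]
}}

```text
t: 10.88
tcp_pos: [0.5244, -0.2841, 0.1219]
tool_rot: [0.0, -0.089, 0.996, -0.0]
contact_force: [-0.3, -0.0, 6.2]
opening: 0.0097
gripper_force: 30.0
```

Request:
{"name": "send_rows", "arguments": {
  "targets": [
    {"dx":0,"dy":0,"dz":0.001,"rx":0,"ry":0,"rz":0,"claw":0.0},
    {"dx":0,"dy":0,"dz":0.001,"rx":0,"ry":0,"rz":0,"claw":0.0},
    {"dx":0,"dy":0,"dz":0,"rx":0,"ry":0,"rz":0,"claw":0.0}
  ]
}}

```text
t: 11.25
tcp_pos: [0.5244, -0.2841, 0.12]
tool_rot: [0.0, -0.089, 0.996, -0.0]
contact_force: [-0.9, 0.6, 7.3]
opening: 0.0099
gripper_force: 30.0
```

Request:
{"name": "send_rows", "arguments": {
  "targets": [
    {"dx":0,"dy":0,"dz":0.001,"rx":0,"ry":0,"rz":0,"claw":0.0},
    {"dx":0,"dy":0,"dz":0.0005,"rx":0,"ry":0,"rz":0,"claw":0.0},
    {"dx":0,"dy":0,"dz":0,"rx":0,"ry":0,"rz":0,"claw":0.0},
    {"dx":0,"dy":0,"dz":0,"rx":0,"ry":0,"rz":0,"claw":0.0}
  ]
}}

```text
t: 11.75
tcp_pos: [0.5244, -0.2841, 0.1192]
tool_rot: [0.0, -0.089, 0.996, -0.0]
contact_force: [-4.9, 2.7, 18.2]
opening: 0.0099
gripper_force: 30.0
```

Request:
{"name": "send_rows", "arguments": {
  "targets": [
    {"dx":0,"dy":0,"dz":0.0005,"rx":0,"ry":0,"rz":0,"claw":0.0},
    {"dx":0,"dy":0,"dz":0,"rx":0,"ry":0,"rz":0,"claw":0.0},
    {"dx":0,"dy":0,"dz":0,"rx":0,"ry":0,"rz":0,"claw":0.0}
  ]
}}

```text
t: 12.12
tcp_pos: [0.5244, -0.2841, 0.1192]
tool_rot: [0.0, -0.089, 0.996, -0.0]
contact_force: [-7.1, 3.9, 25.8]
opening: 0.01
gripper_force: 30.0
```

Request:
{"name": "send_rows", "arguments": {
  "targets": [
    {"dx":0.0003,"dy":0.0002,"dz":-0.0005,"rx":0,"ry":0,"rz":0,"claw":0.0},
    {"dx":0,"dy":0,"dz":0,"rx":0,"ry":0,"rz":0,"claw":0.0},
    {"dx":0,"dy":0,"dz":0,"rx":0,"ry":0,"rz":0,"claw":0.0}
  ]
}}

```text
t: 12.5
tcp_pos: [0.5243, -0.284, 0.1192]
tool_rot: [0.0, -0.089, 0.996, -0.0]
contact_force: [-1.4, 1.9, 14.6]
opening: 0.0097
gripper_force: 30.0
```

Run:
```python
from h import *
o=ctrl.get_obs();print(o['contact_force'],o['ft_torque'])
save('scene','pics/s3.png');save('side','pics/d3.png')
s=cv2.imread('pics/s3.png')[80:180,90:190];d=cv2.imread('pics/d3.png')[284:384,190:310]
r=lambda m,k:cv2.resize(m,None,fx=k,fy=k,interpolation=cv2.INTER_CUBIC)
a=r(s,4);b=r(d,3.3);W=np.zeros((400,800,3),np.uint8);W[:,:400]=a;W[:b.shape[0],400:400+b.shape[1]]=b;cv2.imwrite('pics/c3.png',W)
```

```text
[-1.43784911  1.91327073 14.64251164] [ 0.45367384  0.48880885 -0.02120855]
```

View pics/c3.png

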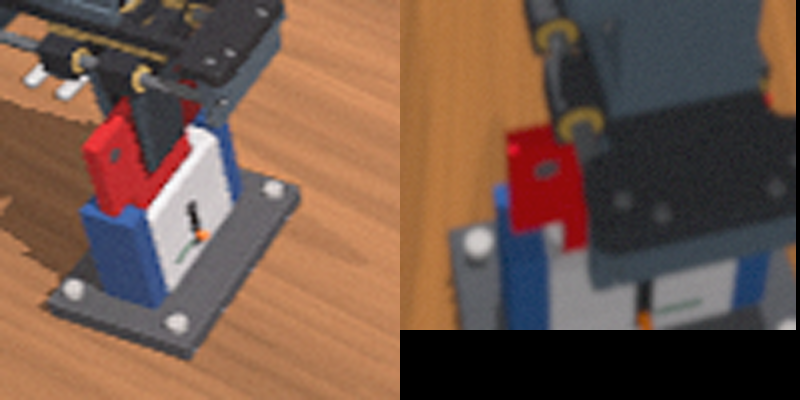

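The pointer at (201,236) in the scene crop meets the end of the green mark, and the shoulder rests on the near stop. The seating force is about 6 N (14.6 total minus 8.2 spring), so I'll firm it up slightly and see how the moment changes.

Request:
{"name": "send_rows", "arguments": {
  "targets": [
    {"dx":0.0001,"dy":0.0001,"dz":0.0002,"rx":0,"ry":0,"rz":0,"claw":0.0},
    {"dx":0,"dy":0,"dz":0,"rx":0,"ry":0,"rz":0,"claw":0.0},
    {"dx":0,"dy":0,"dz":0,"rx":0,"ry":0,"rz":0,"claw":0.0},
    {"dx":0,"dy":0,"dz":0,"rx":0,"ry":0,"rz":0,"claw":0.0}
  ]
}}

```text
t: 13.1
tcp_pos: [0.5243, -0.2841, 0.1192]
tool_rot: [0.0, -0.089, 0.996, -0.0]
contact_force: [-3.9, 1.1, 17.4]
opening: 0.0099
gripper_force: 30.0
```

Run:
```python
from h import *
for i in range(4):
    o=ctrl.get_obs();print(o['t'],o['contact_force'].round(2),o['ft_torque'].round(3),o['tcp_pos'].round(5),o['tool_rot'].round(4));ctrl.grab_frame('side')
```

```text
13.1 [-3.94  1.09 17.43] [ 0.433  0.593 -0.02 ] [ 0.5243  -0.28406  0.11917] [ 5.00e-04 -8.94e-02  9.96e-01 -3.00e-04]
13.15 [-2.3   2.33 16.98] [0.404 0.551 0.024] [ 0.52431 -0.28404  0.11917] [ 5.00e-04 -8.93e-02  9.96e-01 -3.00e-04]
13.2 [-3.33  1.53 17.09] [0.483 0.56  0.008] [ 0.52428 -0.28406  0.11915] [ 5.00e-04 -8.93e-02  9.96e-01 -3.00e-04]
13.25 [-2.53  1.91 16.83] [0.444 0.584 0.022] [ 0.52429 -0.28406  0.11916] [ 4.00e-04 -8.94e-02  9.96e-01 -3.00e-04]
```

Run:
```python
from h import *
save('scene','pics/s4.png');o=ctrl.get_obs();print(o['t'],o['contact_force'],o['gripper_force'])
```

```text
13.35 [-2.69809925  1.79521297 17.35253636] 30.00209391117096
```

View pics/s4.png

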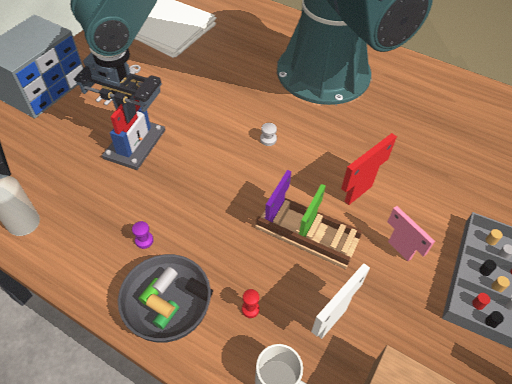

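The green plate (313,210) and purple plate (278,195) are still standing in the rack. The red plate is seated in the gauge at (127,128) and pressed onto the stops with about 9 N.

```bash
python3 -c "
from cell import ctrl
print(ctrl.sign_off())"
```

```text
the job is handed in; nothing more can be done
None
```

I handed the job in with the red plate home on the gauge's stops, still gripped and pressed with about 9 N beyond the spring (a brief peak of about 17.6 N while seating was eased off), and the green and purple plates still standing in the rack.

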